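# Set a telescopic leg to its mark and clamp it one-handed

### The arm

A 6-joint arm with a two-finger parallel gripper is mounted at the origin on a cart in front of the work surface, level with it; the furniture and walls round the work are solid. World frame = base frame: x ahead of the robot, y to its left, z up, the work surface at z = 0. Lengths are in m, angles in rad, forces in N, time in s.
With the tool pointing down it reaches from about 0.3 to 0.775 m from the base axis. Payload 14.6 kg.
Tool frame: the origin (TCP) lies at the very end of the fingers, on their centre line; the grasp point (between the pads) lies 19 mm behind it; z points along the fingers, y is the line along which they close (so a half turn about z gives the same grasp; the last joint's range is limited). The gripper opens to 94 mm and grips with 3 to 60 N. Pads are 16 mm wide; open, the fingers measure 119 mm over their backs; the gripper's body (75 mm by 177 mm) begins 78 mm behind the grasp point.
Start: joints at [-1.174, 0.3, 1.521, -0, 1.321, -0.067], TCP at [0.246, -0.492, 0.205] pointing down, gripper open.
Joint ranges: [-3.03, 3.03], [-0.79, 2.21], [0.23, 2.52], [-1.04, 4.18], [0, 3.07], [-2.55, 2.55]. Speed limits (rad/s): [2.22, 2.22, 2.57, 3.14, 3.14, 3.14].

### API

Orientations are given as a unit quaternion [w, x, y, z].
In Python, from bench import monitor, grab_frame, r gives the robot as it stands. The module is installed in compiled form; this text tells all that it offers.
- The arm moves only by the shell command python3 -m pendant 'ROWS' [FORCE]. ROWS is text: rows parted by semicolons, each of 5 numbers parted by spaces: the opening, from 0 (shut) to 1 (fully open), then the shift along the tool's x, y, z in m, then the turn about the tool's z in rad. A call has 1 to 5 rows; each row shifts and turns the commanded pose from where the row before left it, along the tool's axes as they then stand; what a row does not reach is not made up. A row lasts 1/8 s, in which the tool goes at most 62.5 mm and 10.7 degrees, less where a joint would pass 70% of its speed; a pose out of reach is approached as far as the arm can. A call is refused whole if a number of a shift passes 0.0625 or a number of a turn 0.188, either way. A call with a gripper value outside its range is refused whole. The fingers move at their own pace and stop on an object; FORCE is the grip in N (left out, the last holds). Time passes only in rows, so rows that do not move let the fingers close. It gives the time, the measured TCP pose, the force, the opening and the grip force at its end, in the units of the state.
- monitor.observe(): the state, without advancing time (a new reading comes with each control period).
- grab_frame(name): name is "scene" or "top" or "wrist"; returns a dict with "image" (480x640x3 uint8, blue, green, red), "fovy" (degrees; the focal length in pixels is half the picture's height over the tangent of half this angle, whatever the lens; pixels are square), "cx", "cy" (the principal point, pixels), "rvec" (rotation vector, rad) and "tvec" (3), from world to camera coordinates, as OpenCV has them. Camera axes: x right, y down, z forward; pixel columns grow to the right and rows downward; lengths in m; the calibration is good to about 2 mm. A picture is of the moment at which its call begins. There is no depth.
- r.job_done(): hands the job in; it is judged then, once.
The state is a dict: "t": time; "joints": joint angles; "qd": joint speeds; "tau": joint torques, N m; "tool_pos": TCP position; "orientation": TCP orientation; "ft_force": force on the tool from outside, world axes, zero at the start; "wrist_torque": the same for the moment, N m; "width": finger opening in m; "gripper_force": force on a finger pad.
Only numpy, scipy, OpenCV 4.12 (cv2) and the standard library are available. Lean on these libraries where they do the work, as an engineer would, in place of code of your own. Each camera call takes 0.05 s, during which the arm holds its last target. There are 200 camera calls.

### The job

The sliding section of the telescopic leg on the wooden setting board is spring-loaded: with the open gripper straddling it behind its grey collar, push it out until the red pointer is over the line of the yellow marker, leaving the orange cam lever open until then. Holding it there against the spring, slide the cam lever fully closed against the leg, then grip the leg between the closed lever and the black pad opposite, and finish while still holding it so, pointer on the mark. Leave the tins and the jar where they stand.

Things in the scene. Friction and masses are not known exactly. Their poses are not given: they have to be found in the camera images.
- leg_sleeve: Sliding section of the leg, level. Origin: on its axis, 60 mm above the worktop, in the collar's back face. x = the way it extends (roughly to the robot's right), z up, y to the lever's side (away from the robot). Black sleeve: x -88 to 0 mm, 28 wide, 30 high. Grey collar, a plate: x 0 to 8, y -38 to 68, z -22 to 22 mm; finger sides push its back face (x = 0).
- setting_board: Fixed board, 330 x 140 x 14 mm. Origin on the worktop under leg_sleeve's origin as retracted; x, y as leg_sleeve. The sleeve slides along x, 0 (start) to 120 mm out; a spring pushes it back with 4 N (start) to 6.4 N, friction 0.6 N. A block (the leg's fixed end) stands at x -142 to -92 mm, 87 mm high. All else beside the sleeve is under 40 mm high.
- cam_lever: Orange cam lever, a bar 8 mm thick, 24 high, along own x from 0 to 62 mm. Origin on its upright hinge, at x -68, y 19 mm of leg_sleeve; it travels with the sleeve. Open: own x 0.36 to 0.42 rad off the leg's x, tip out to y 48 mm of leg_sleeve (66 mm over lever and pad). Closed, at its stop: parallel, at y 15 to 23, tip at x -6. Stays where left; 1 to 1.5 N near the tip move it.
- grip_pad: Black ribbed rubber pad (yields 1 mm) on the sleeve's side away from the lever (the robot's side), 56 x 4 x 26 mm. Same origin and axes as leg_sleeve; the pad lies at x -62 to -6 mm, outer face at y -18 mm. Over pad and closed lever the leg measures 41 mm, centred at y +2.5 mm. Let go, the leg springs back even with the lever closed.
- pointer_tip (a point): End of the red pointer, a thin bar fixed to the collar that runs out over the scale on the robot's side of the leg: at x +4, y -75, z -26 mm of leg_sleeve.
- marker: Yellow clip on the aluminium scale, 12 mm along the scale, 28 mm across, with a black line across its middle. Fixed; 40 to 85 mm further along than the pointer starts. Origin at its middle; own x = the way the leg extends. The leg is at the mark when the pointer tip is at x = 0 of the marker.
- sardine_tin: Flat oval tin 63 x 105 x 25 mm, a bystander, to the robot's right of the board. Origin at the centre of its underside.
- tomato_tin: Round tin, 57 mm wide, 72 mm high, a bystander, to the robot's right of the board. Origin at the centre of its underside.
- jam_jar: Jar, 60 mm wide, 110 mm high, a bystander, to the left of the board. Origin at the centre of its underside.

How it is judged:
On the way, in this order (a step that is already met when the one before it is completed fails the run):
1. the fingers hold the leg pushed out with the pointer within 6 mm of the marker's line, the cam lever still open (over 0.22 rad off the leg) (x of pointer_tip in the frame of marker between -0.006 and 0.006 m and angle between the x axis of cam_lever and the x axis of leg_sleeve, either way round above 0.22 rad and contact force between the fingers and leg_sleeve above 1 N), for 0.2 s.
2. the cam lever is closed (within 0.06 rad of parallel to the leg) with the pointer within 6 mm of the line and the fingers on the leg (x of pointer_tip in the frame of marker between -0.006 and 0.006 m and angle between the x axis of cam_lever and the x axis of leg_sleeve, either way round below 0.06 rad and contact force between the fingers and leg_sleeve above 1 N), for 0.2 s.
At the end, for the whole second after the job is handed in: The pointer is within 6 mm (along the scale) of the marker's line, the leg is still, the cam lever is closed (within 0.06 rad of parallel to the leg), and the fingers press on both the orange lever and the black pad opposite (each over 1.5 N) (x of pointer_tip in the frame of marker between -0.006 and 0.006 m and angle between the x axis of cam_lever and the x axis of leg_sleeve, either way round below 0.06 rad and linear speed of leg_sleeve below 0.01 m/s and contact force between the fingers and cam_lever above 1.5 N and contact force between the fingers and grip_pad above 1.5 N); the arm keeps its last pose, push and grip.
It fails at once if the cam lever is swung over halfway towards closed (under 0.17 rad off the leg) while the pointer is more than 9 mm from the marker's line (angle between the x axis of cam_lever and the x axis of leg_sleeve, either way round below 0.17 rad and not (x of pointer_tip in the frame of marker between -0.009 and 0.009 m)).
It fails at once if the sardine tin is moved by more than 25 mm (distance of sardine_tin from where it was at the start of the episode above 0.025 m).
It fails at once if the tomato tin is moved by more than 25 mm (distance of tomato_tin from where it was at the start of the episode above 0.025 m).
It fails at once if the jam jar is moved by more than 25 mm (distance of jam_jar from where it was at the start of the episode above 0.025 m).
It also fails if it takes over 38 s, if anything falls off the work surface, if the arm or the gripper's body presses on something with over 40 N, if the wrist force passes 120 N, or if a joint passes its speed limit or range.

## Working session

There is one attempt and no reset: what is moved stays moved. The work goes in short steps, Python scripts to look and compute and a shell command to move; the robot and the scene stay as the last step left them, time stands still between calls to the robot, and variables do not carry over. Pictures are saved under pics/ and viewed, at most 10 in all, crops included, and the job is handed in when it is done.

```bash
mkdir -p pics
python3 - <<'E'
from bench import monitor, grab_frame, r
import cv2,pickle,numpy as np
np.set_printoptions(precision=4,suppress=True)
F={n:grab_frame(n) for n in("scene","top","wrist")}
pickle.dump(F,open('f0.pkl','wb'))
for n,f in F.items():
    cv2.imwrite(f'pics/{n}0.png',f['image']); print(n,f['fovy'],f['cx'],f['cy'],-cv2.Rodrigues(f['rvec'])[0].T@np.array(f['tvec']).ravel())
print(monitor.observe())
E
```

```text
scene 48.55752183896864 318.5591312271616 236.09264783709534 [-0.0503  0.6067  0.949 ]
top 45.38993205394631 313.1595793286665 235.21996261389108 [ 0.1414 -0.0021  1.5125]
wrist 68.6283039713947 315.2054838601795 240.04479592732565 [ 0.31   -0.4594  0.3839]
{'t': 0.15, 'joints': array([-1.1736,  0.3003,  1.5214,  0.    ,  1.3207, -0.0666]), 'qd': array([-0.0009, -0.0031, -0.0025,  0.001 , -0.0016,  0.0011]), 'tau': array([  0.0003, -53.1958, -35.2819,   0.0708,   0.0236,  -0.0001]), 'tool_pos': array([ 0.246 , -0.4917,  0.205 ]), 'orientation': array([-0.0004,  0.9732,  0.2298, -0.0001]), 'ft_force': array([0.7259, 0.3286, 1.0678]), 'wrist_torque': array([-0.0036, -0.0165, -0.0021]), 'gripper_force': 0.0, 'width': 0.09366593936716025}
```

View pics/top0.png

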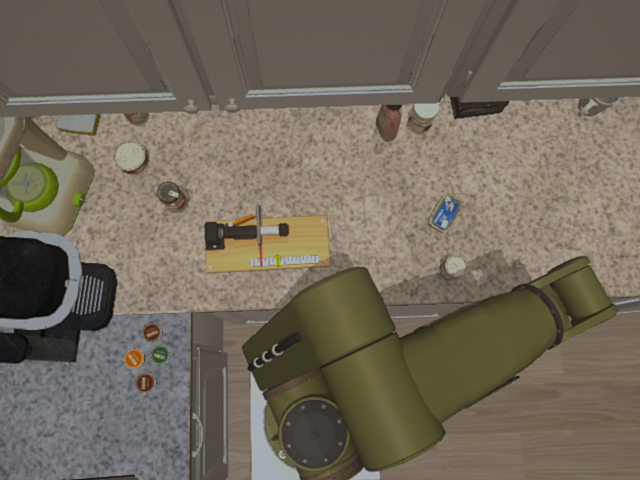

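View pics/scene0.png

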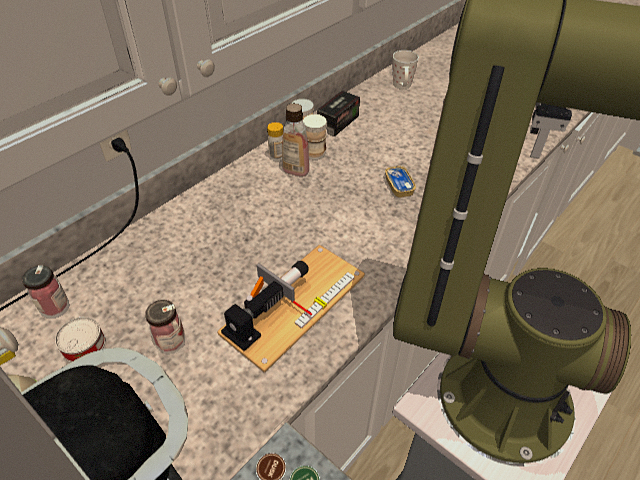

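Top view: board at about cols 205–329, rows 217–272, block at (213,235), collar at (259,225), orange lever at (245,219), red pointer to (261,265), yellow marker at (278,262). The jar (172,195) and tins (445,212; 454,267) are well clear. The scene view agrees.

```bash
cat > h.py <<'E'
import cv2,numpy as np
np.set_printoptions(precision=4,suppress=True)
def cam(f):
    fl=240/np.tan(np.radians(f['fovy']/2)); K=np.array([[fl,0,f['cx']],[0,fl,f['cy']],[0,0,1]])
    return K,cv2.Rodrigues(np.array(f['rvec'],float))[0],np.array(f['tvec'],float).ravel()
def ray(f,p,z):
    K,R,t=cam(f); c=-R.T@t; p=np.atleast_2d(p).astype(float)
    d=(R.T@np.linalg.inv(K)@np.c_[p,np.ones(len(p))].T).T
    return c+d*((z-c[2])/d[:,2])[:,None]
def tri(f,p,g,q):
    P=[K@np.c_[R,t] for K,R,t in(cam(f),cam(g))]
    X=cv2.triangulatePoints(P[0],P[1],np.array(p,float),np.array(q,float)).ravel(); return X[:3]/X[3]
def proj(f,X):
    K,R,t=cam(f); return cv2.projectPoints(np.atleast_2d(X).astype(float),cv2.Rodrigues(R)[0],t,K,None)[0].reshape(-1,2)
def blob(f,lo,hi,box):
    m=cv2.inRange(cv2.cvtColor(f['image'],cv2.COLOR_BGR2HSV),lo,hi); k=np.zeros_like(m); x0,y0,x1,y1=box; k[y0:y1,x0:x1]=m[y0:y1,x0:x1]
    n,l,s,c=cv2.connectedComponentsWithStats(k); i=1+np.argmax(s[1:,4]); ys,xs=np.where(l==i); return np.c_[xs,ys],c[i]
E
python3 - <<'E'
from h import *; import pickle
F=pickle.load(open('f0.pkl','rb'))
B={'top':(195,205,340,280),'scene':(210,235,375,375)}
C={'red':((0,170,100),(6,255,255)),'yel':((25,170,130),(33,255,255)),'ora':((9,200,150),(18,255,255)),'wood':((10,60,100),(24,200,255))}
for c,(lo,hi) in C.items():
    cc=[]
    for n in B:
        p,ce=blob(F[n],lo,hi,B[n]); cc.append(ce); print(c,n,len(p),ce,p.min(0),p.max(0),cv2.minAreaRect(p.astype(np.float32)))
        if c=='wood':
            bx=cv2.boxPoints(cv2.minAreaRect(p.astype(np.float32))) if n=='top' else cv2.approxPolyDP(cv2.convexHull(p.astype(np.int32)),8,True).reshape(-1,2)
            print(ray(F[n],bx,.014)[:,:2])
    print(' tri',tri(F['top'],cc[0],F['scene'],cc[1]))
a=cv2.resize(F['top']['image'][205:280,195:335],None,fx=5,fy=5,interpolation=2)
b=cv2.resize(F['scene']['image'][240:375,215:370],None,fx=4,fy=4,interpolation=2)
cv2.imwrite('pics/a.png',a);cv2.imwrite('pics/b.png',b)
E
```

```text
red top 12 [260.  252.5] [260 247] [260 258] ((260.0, 252.5), (11.0, 0.0), -90.0)
red scene 44 [302.5227 307.8409] [293 301] [311 314] ((302.2307434082031, 307.65380859375), (21.63330841064453, 1.941450834274292), 33.690067291259766)
 tri [0.422  0.1219 0.0295]
yel top 41 [277.439  260.3902] [275 256] [279 265] ((277.0, 260.5), (9.0, 4.0), 90.0)
yel scene 51 [319.9216 301.3922] [314 297] [326 307] ((319.8461608886719, 301.26922607421875), (12.015693664550781, 5.174642086029053), 37.87498474121094)
 tri [0.4043 0.0789 0.0229]
ora top 22 [245.9545 217.3636] [240 215] [251 220] ((245.73277282714844, 217.54307556152344), (2.100903272628784, 11.686273574829102), 66.80140686035156)
ora scene 71 [256.3944 285.7042] [251 277] [262 295] ((256.36322021484375, 285.646240234375), (3.3995001316070557, 20.591259002685547), 29.05460548400879)
 tri [0.5162 0.1571 0.0554]
wood top 3628 [273.9347 244.2514] [205 214] [330 273] ((266.3338317871094, 243.50921630859375), (52.8629264831543, 125.52864837646484), 86.8201675415039)
[[ 0.5211  0.2785]
 [ 0.528  -0.0589]
 [ 0.3839 -0.0605]
 [ 0.3776  0.2702]]
wood scene 14702 [292.6115 303.3531] [210 235] [374 374] ((292.0, 304.5), (163.99996948242188, 138.99996948242188), 0.0)
[[ 0.2692  0.0835]
 [ 0.2707  0.1861]
 [ 0.4518  0.3492]
 [ 0.7422  0.1035]
 [ 0.4453 -0.1656]]
 tri [ 0.464   0.0934 -0.0271]
```

View pics/a.png

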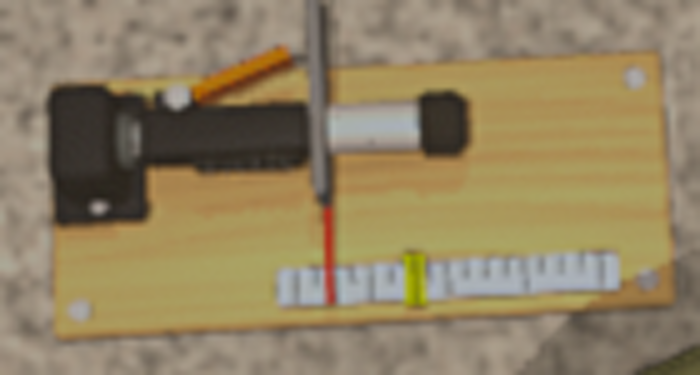

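View pics/b.png

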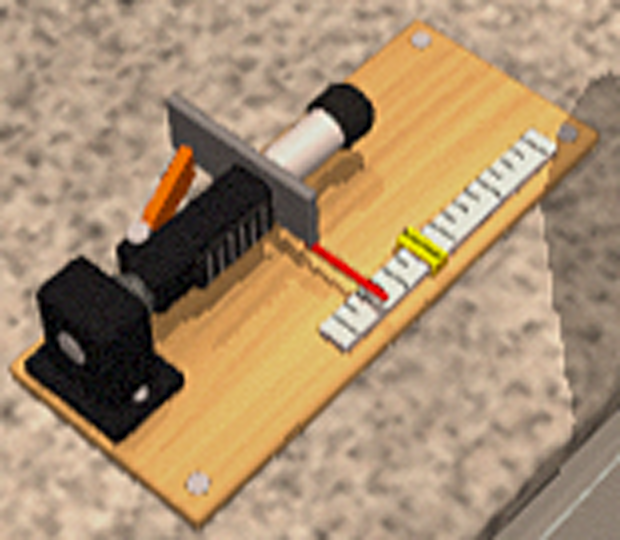

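Crops: the lever is open, and the bar runs out to about (288,50) in crop a. The pointer tip is at (331,303) in a and (384,296) in b. The marker middle is at (416,278) in a and (421,249) in b. The board corners are clear in both crops.

Run:
```python
from h import *; import pickle
F=pickle.load(open('f0.pkl','rb'));T,S=F['top'],F['scene']
A=lambda *p:(np.array(p)+.5)/5-.5+[195,205]
Bq=lambda *p:(np.array(p)+.5)/4-.5+[215,240]
ct=A([55,338],[672,302],[657,55]); cs=Bq([205,525],[598,133],[420,20],[12,370])
Ct=ray(T,ct,.014);Cs=ray(S,cs,.014); print(Ct,'\n',Cs)
for C in(Ct,Cs): print(np.linalg.norm(np.diff(C,axis=0),axis=1), np.arctan2(*(C[1]-C[0])[1::-1]))
print('tip tri',tri(T,A([331,303])[0],S,Bq([384,296])[0]),ray(T,A([331,303]),.034),ray(S,Bq([384,296]),.034))
mz=tri(T,A([416,278])[0],S,Bq([421,249])[0]);print('marker',mz,ray(T,A([416,278]),mz[2]),ray(S,Bq([421,249]),mz[2]))
# axis dir
d=[(C[1]-C[0])/np.linalg.norm(C[1]-C[0]) for C in(Ct,Cs)]; x=d[0]+d[1]; x[2]=0;x/=np.linalg.norm(x); y=np.array([-x[1],x[0],0])
print('x',x,np.arctan2(x[1],x[0]))
for nm,t in(('T',ray(T,A([331,303]),.034)[0]),('S',ray(S,Bq([384,296]),.034)[0])):
    o=t-4e-3*x+75e-3*y; print(nm,'origin from tip',o)
# collar top edge ends: scene b far top-left (172,97)->back top far; near (318,210)
print('collar far/near top', ray(S,Bq([172,97],[316,212]),.082), 'topview collar', ray(T,A([325,203]),.082))
for zz in(.014,.02,.025): print(zz,[ (p-q)@x for p,q in((ray(T,A([416,278]),zz)[0],ray(T,A([331,303]),.034)[0]),(ray(S,Bq([421,249]),zz)[0],ray(S,Bq([384,296]),.034)[0]))])
```

```text
[[ 0.3807  0.269   0.014 ]
 [ 0.3879 -0.0568  0.014 ]
 [ 0.5227 -0.0545  0.014 ]] 
 [[ 0.3758  0.2716  0.014 ]
 [ 0.3882 -0.0544  0.014 ]
 [ 0.5226 -0.0521  0.014 ]
 [ 0.5145  0.2757  0.014 ]]
[0.3259 0.1349] -1.5488015142967484
[0.3263 0.1344 0.3279] -1.5326789158084033
tip tri [0.3915 0.1222 0.0345] [[0.3906 0.1217 0.034 ]] [[0.393  0.1224 0.034 ]]
marker [0.4053 0.0781 0.0196] [[0.4047 0.0778 0.0196]] [[0.406  0.0784 0.0196]]
x [ 0.0301 -0.9995  0.    ] -1.5407402150525757
T origin from tip [0.4655 0.1279 0.034 ]
S origin from tip [0.4678 0.1286 0.034 ]
collar far/near top [[0.5422 0.1278 0.082 ]
 [0.431  0.1323 0.082 ]] topview collar [[0.4341 0.1198 0.082 ]]
0.014 [np.float64(0.043968373832110885), np.float64(0.04764189068214358)]
0.02 [np.float64(0.04425755731404062), np.float64(0.044143954188411764)]
0.025 [np.float64(0.04449854354898205), np.float64(0.041229007110302016)]
```

```bash
python3 -m pendant '1 0.04 -0.037 0 0;1 0.04 -0.037 0 0;1 0.04 -0.037 0 0;1 0.04 -0.037 0 0;1 0.04 -0.037 0 0' && python3 -m pendant '1 0.04 -0.037 0 0;1 0.04 -0.037 0 0;1 0.04 -0.037 0 0;1 0.04 -0.037 0 0;1 0.04 -0.037 0 0'  && python3 -m pendant '1 0.04 -0.037 0 0;1 0.04 -0.037 0 0;1 0 0 0 -0.16;1 0 0 0 -0.16;1 0 0 0 -0.16'  && python3 -m pendant '1 0 0 0 -0.16;1 0 0 0 -0.16;1 0 0 0 -0.16;1 0 0 0 -0.16;1 0 0 0 0'
```

```text
t: 0.78
tool_pos: [0.3424, -0.2353, 0.2054]
orientation: [0.0, 0.973, 0.23, 0.0]
ft_force: [1.5, -0.1, 0.2]
width: 0.0942
gripper_force: 0.0
t: 1.4
tool_pos: [0.4386, 0.0198, 0.2055]
orientation: [0.0, 0.973, 0.23, 0.0]
ft_force: [-0.1, -0.0, -0.1]
width: 0.0938
gripper_force: 0.0
t: 2.02
tool_pos: [0.4766, 0.1201, 0.2052]
orientation: [-0.0, 0.889, 0.457, -0.0]
ft_force: [0.2, -0.4, 0.8]
width: 0.0941
gripper_force: 0.0
t: 2.65
tool_pos: [0.4766, 0.1199, 0.2053]
orientation: [-0.0, 0.703, 0.711, -0.0]
ft_force: [0.4, -0.0, -0.1]
width: 0.0941
gripper_force: 0.0
```

Run:
```python
from bench import grab_frame
from h import *; import pickle
f=grab_frame('wrist');pickle.dump(f,open('w1.pkl','wb'));cv2.imwrite('pics/w1.png',f['image'])
print(-cam(f)[1].T@cam(f)[2]);o=np.array([.4665,.128,0])
x=np.array([.0301,-.9995,0]);y=np.array([.9995,.0301,0]);z=np.array([0,0,1])
for a in((0,-38,82),(0,68,82),(4,-75,34),(48,-75,20),(-68,19,72)): print(a,proj(f,o+x*a[0]/1e3+y*a[1]/1e3+z*a[2]/1e3))
```

```text
[0.475  0.1924 0.3842]
(0, -38, 82) [[261.591  225.8844]]
(0, 68, 82) [[382.3534 223.6603]]
(4, -75, 34) [[232.3729 220.4521]]
(48, -75, 20) [[238.4778 257.7985]]
(-68, 19, 72) [[325.2538 144.5775]]
```

View pics/w1.png

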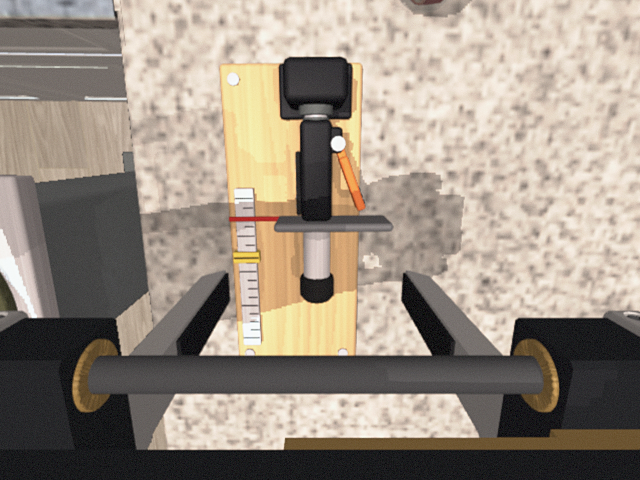

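The wrist view shows the collar's back top edge from (275,217) to (390,217), hinge at (338,144), pointer tip at (229,219) and marker at (247,257). My predicted collar is about 10 px off laterally, so I'll cast rays to check.

Run:
```python
from h import *; import pickle
f=pickle.load(open('w1.pkl','rb'))
F=pickle.load(open('f0.pkl','rb'));T,S=F['top'],F['scene']
A=lambda *p:(np.array(p)+.5)/5-.5+[195,205]
Bq=lambda *p:(np.array(p)+.5)/4-.5+[215,240]
for n,p,z in(('colN',(275,217),.082),('colF',(390,217),.082),('tip',(229,219),.034),('mark',(247,257),.02),('hinge',(338,144),.074),('bl',(220,65),.014),('br',(362,65),.014),('cap',(317,276),.078)): print(n,ray(f,p,z)[0,:2])
print('top hinge',ray(T,A([177,97]),.074),'scene',ray(S,Bq([137,232]),.074))
print('collar far top view',ray(T,A([316,0]),.082))
img=f['image']
p,c=blob(f,(20,120,120),(35,255,255),(225,245,270,270));print('yel',len(p),c,p.min(0),p.max(0),ray(f,c,.02))
p,c=blob(f,(0,150,80),(6,255,255),(220,205,290,230));print('red',len(p),c,p.min(0),p.max(0))
big=cv2.resize(img[120:270,210:410],None,fx=4,fy=4,interpolation=2);cv2.imwrite('pics/w1c.png',big)
```

```text
colN [0.4404 0.1349]
colF [0.5408 0.136 ]
tip [0.3883 0.1232]
mark [0.4023 0.0788]
hinge [0.4942 0.1971]
bl [0.3822 0.2702]
br [0.5191 0.2717]
cap [0.4778 0.0792]
top hinge [[0.4942 0.1957 0.074 ]] scene [[0.4946 0.1989 0.074 ]]
collar far top view [[0.5412 0.1226 0.082 ]]
yel 294 [246.4898 256.7211] [233 250] [260 262] [[0.4017 0.0791 0.02  ]]
red 192 [252.4323 218.5156] [229 217] [278 221]
```

View pics/w1c.png

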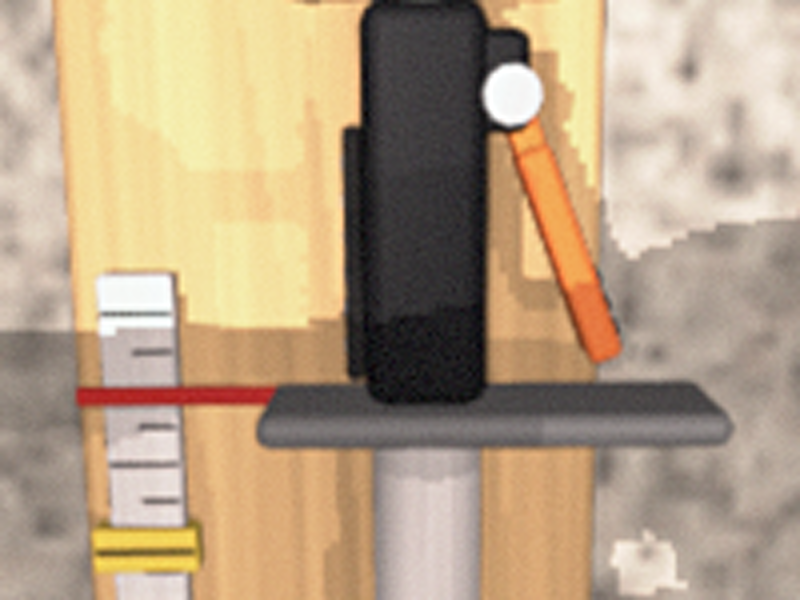

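The leg axis is at world x≈0.4755, with the collar back at y≈0.1285, yaw about 0.02 and a push of about 44.5 mm. Hinge, collar and sleeve agree on this. The red bar is simply drawn a little longer than its tip point.

```bash
python3 -m pendant '1 0.0225 0.014 0 -0.01;1 0 0 0.054 0;1 0 0 0.05 0;1 0 0 0.03 0;1 0 0 0.027 0' && python3 -m pendant '1 0 0 0 0;1 0 0 0 0'
python3 - <<'E'
from bench import grab_frame
from h import *; import pickle
for n in('wrist','scene'):
    f=grab_frame(n);pickle.dump(f,open(n+'2.pkl','wb'));cv2.imwrite(f'pics/{n}2.png',f['image'])
    w=f['image']; 
    if n=='scene': b=cv2.resize(w[240:375,215:370],(459,400),interpolation=2)
    else: a=cv2.resize(w,(340,400)) if 0 else cv2.resize(w[100:420,180:450],(338,400))
cv2.imwrite('pics/c2.png',np.hstack([a,b]))
E
```

```text
t: 3.32
tool_pos: [0.4901, 0.1426, 0.0431]
orientation: [-0.0, 0.7, 0.714, -0.0]
ft_force: [0.7, 0.4, -0.3]
width: 0.0938
gripper_force: 0.0
t: 3.58
tool_pos: [0.4909, 0.1427, 0.0455]
orientation: [0.0, 0.699, 0.715, 0.001]
ft_force: [-0.3, 0.4, 0.4]
width: 0.0941
gripper_force: 0.0
```

View pics/c2.png

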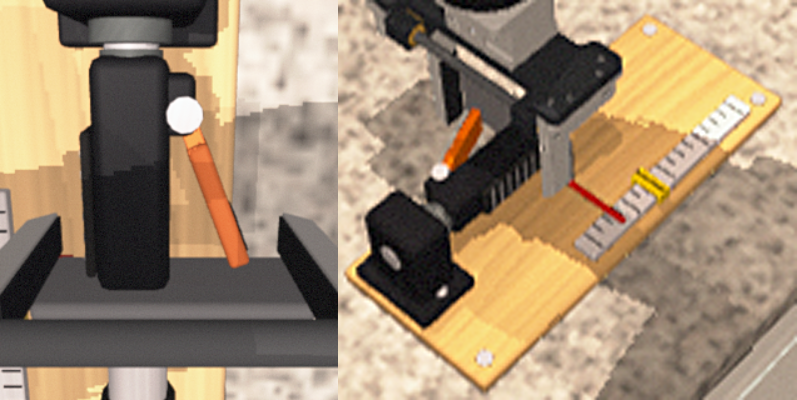

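Both fingers straddle the sleeve behind the collar. The gap to the pad on the left and the gap to the open lever tip on the right are about equal, so I can push now.

```bash
python3 -m pendant '1 -0.012 0 0 0;1 -0.012 0 0 0;1 -0.012 0 0 0;1 -0.01 0 0 0;1 0 0 0 0' && python3 -m pendant '1 0 0 0 0'
python3 - <<'E'
from bench import grab_frame,monitor
from h import *; import pickle
S=pickle.load(open('f0.pkl','rb'))['scene']
f=grab_frame('scene');pickle.dump(f,open('s3.pkl','wb'))
x=np.array([.02,-.9998,0])
ps=[]
for g in(S,f):
    p,c=blob(g,(0,170,100),(6,255,255),(285,270,345,325)); e=p[np.argsort(p@np.array([1,.7]))[-4:]].mean(0); ps.append(e); print(len(p),c,e,ray(g,e,.034)@x)
y,c=blob(f,(22,150,110),(34,255,255),(300,280,340,320)); print(len(y),c,ray(f,c,.02)@x)
print(monitor.observe()['ft_force'])
E
```

```text
t: 4.3
tool_pos: [0.4919, 0.0961, 0.0453]
orientation: [0.0, 0.699, 0.715, 0.001]
ft_force: [-0.6, 4.7, 3.8]
width: 0.0941
gripper_force: 2.1
t: 4.42
tool_pos: [0.4918, 0.0967, 0.0449]
orientation: [0.0, 0.699, 0.715, 0.0]
ft_force: [1.1, 3.6, 3.6]
width: 0.0943
gripper_force: 2.1
44 [302.5227 307.8409] [310.5 313.5] [-0.1144]
27 [312.5185 293.8148] [317.75 298.  ] [-0.0737]
50 [319.98 302.5 ] [-0.0716]
[0.6694 3.8582 3.4962]
```

```bash
python3 -m pendant '1 -0.003 0 0 0;1 0 0 0 0;1 0 0 0 0'
python3 - <<'E'
from bench import grab_frame
from h import *; import pickle
a=[]
for n,(x0,y0,x1,y1),s in(('scene',(285,275,345,325),6),('top',(255,235,300,275),7)):
    f=grab_frame(n);pickle.dump(f,open(n+'4.pkl','wb'));c=cv2.resize(f['image'][y0:y1,x0:x1],None,fx=s,fy=s,interpolation=2);a.append(cv2.copyMakeBorder(c,0,300-c.shape[0],0,0,0))
cv2.imwrite('pics/c4.png',np.hstack(a))
E
```

```text
t: 4.85
tool_pos: [0.4916, 0.0938, 0.0445]
orientation: [0.0, 0.699, 0.715, 0.0]
ft_force: [0.5, 4.8, 3.8]
width: 0.094
gripper_force: 2.3
```

View pics/c4.png

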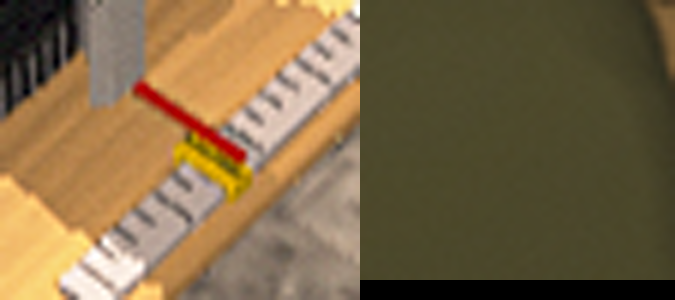

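Scene crop: the red tip is at about (243,156), lying over the yellow clip with the height parallax included. The arm hides the top view.

Run:
```python
from h import *; import pickle
S=pickle.load(open('f0.pkl','rb'))['scene']; f=pickle.load(open('scene4.pkl','rb'))
x=np.array([.02,-.9998,0])
for g in(S,f):
    p,c=blob(g,(0,170,90),(6,255,255),(285,270,345,325)); l=cv2.fitLine(p.astype(np.float32),2,0,.01,.01).ravel()
    d=l[:2]*np.sign(l[0]); q=p@d; e=l[2:]+d*(q.max()-l[2:]@d); print(len(p),l,e,ray(g,e,.034)@x, ray(g,l[2:],.034)@x)
m=(np.array([243,156])+.5)/6-.5+[285,275]; print(m,ray(f,m,.034)@x)
print('marker',np.array([.406,.0784,0])@x,np.array([.4023,.0788,0])@x)
```

```text
44 [  0.8213   0.5705 302.5227 307.8409] [311.1264 313.818 ] [-0.1142] [-0.1145]
39 [  0.8291   0.5591 316.0513 294.7692] [325.091  300.8651] [-0.0692] [-0.0695]
[325.0833 300.5833] [-0.0687]
marker -0.07026431999999999 -0.07073824
```

The pointer is within about 1 mm of the line. Next I close the fingers onto the lever, shifting the gripper to keep it centred at the same time.

```bash
python3 -m pendant '1 0 0 0 0;0.9 0 -0.003 0 0;0.8 0 -0.003 0 0;0.7 0 -0.003 0 0;0.6 0 -0.003 0 0' 15 && python3 -m pendant '0.55 0 -0.0005 0 0;0.49 0 0 0 0;0.48 0 0 0 0;0.48 0 0 0 0;0.48 0 0 0 0' 15
```

```text
t: 5.58
tool_pos: [0.4783, 0.0935, 0.0437]
orientation: [-0.001, 0.699, 0.715, -0.001]
ft_force: [-3.6, 5.0, 0.4]
width: 0.0594
gripper_force: 4.1
t: 6.2
tool_pos: [0.4782, 0.0935, 0.0438]
orientation: [-0.001, 0.699, 0.715, -0.001]
ft_force: [-1.6, 5.6, -1.4]
width: 0.0451
gripper_force: 5.5
```

Run:
```python
from bench import grab_frame
from h import *; import pickle
x=np.array([.02,-.9998,0]); f=grab_frame('scene'); w=grab_frame('wrist')
p,c=blob(f,(0,170,90),(6,255,255),(285,270,345,325)); l=cv2.fitLine(p.astype(np.float32),2,0,.01,.01).ravel();d=l[:2]*np.sign(l[0]); e=l[2:]+d*((p@d).max()-l[2:]@d);print(e,ray(f,e,.034)@x)
cv2.imwrite('pics/c5.png',np.hstack([cv2.resize(w['image'][100:420,180:450],(338,400)),cv2.resize(f['image'][240:375,215:370],(459,400),interpolation=2)]))
```

```text
[325.0732 300.8934] [-0.0693]
```

View pics/c5.png

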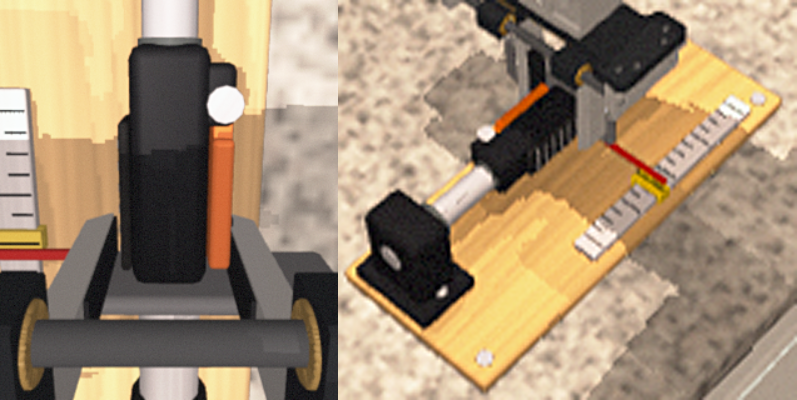

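The lever now lies parallel to the leg. In the wrist view the pointer (crop (40,255)) appears past the line (15,238), so I'll check by ray whether that is only height parallax.

```bash
python3 -m pendant '0.48 0 0 0 0'
python3 - <<'E'
from bench import grab_frame
from h import *
w=grab_frame('wrist'); x=np.array([.02,-.9998,0])
p,c=blob(w,(0,150,80),(6,255,255),(170,280,250,330)); e=[p[:,0].min(),p[p[:,0]<p[:,0].min()+15][:,1].mean()]
y,cy=blob(w,(20,120,100),(35,255,255),(150,270,230,320))
print('red',len(p),e,ray(w,c,.034)@x,ray(w,e,.034)); print('yel',len(y),cy,y.min(0),y.max(0),ray(w,cy,.02)@x,ray(w,cy,.02))
print('near/far edges',ray(w,[cy[0],y[:,1].min()],.02)@x,ray(w,[cy[0],y[:,1].max()],.02)@x)
E
```

```text
t: 6.42
tool_pos: [0.4782, 0.0935, 0.0437]
orientation: [-0.001, 0.699, 0.715, -0.001]
ft_force: [-1.8, 5.0, -0.8]
width: 0.0449
gripper_force: 5.5
red 497 [np.int64(170), np.float64(303.42241379310343)] [-0.0696] [[0.3932 0.0774 0.034 ]]
yel 714 [192.5042 289.8922] [167 280] [217 298] [-0.0721] [[0.4017 0.0802 0.02  ]]
near/far edges [-0.0786] [-0.0667]
```

Rays put the pointer 1 to 2.5 mm past the line. I'll ease it back 1.5 mm and grip.

```bash
python3 -m pendant '0.48 0.0015 0.0005 0 0;0.48 0 0 0 0;0.48 0 0 0 0;0.4 0 0 0 0;0.3 0 0 0 0' 20 && python3 -m pendant '0.3 0 0 0 0;0.3 0 0 0 0;0.3 0 0 0 0;0.3 0 0 0 0;0.3 0 0 0 0' 20
python3 - <<'E'
from bench import grab_frame
from h import *
x=np.array([.02,-.9998,0]); f=grab_frame('scene'); w=grab_frame('wrist')
p,c=blob(f,(0,170,90),(6,255,255),(285,270,345,325)); l=cv2.fitLine(p.astype(np.float32),2,0,.01,.01).ravel();d=l[:2]*np.sign(l[0]); e=l[2:]+d*((p@d).max()-l[2:]@d);print(e,ray(f,e,.034)@x)
p,c=blob(w,(0,150,80),(6,255,255),(150,280,250,330));y,cy=blob(w,(20,120,100),(35,255,255),(150,260,230,320))
print('d',ray(w,c,.034)@x-ray(w,cy,.02)@x)
p,c=blob(w,(8,180,100),(18,255,255),(320,150,400,340)); h,(r0)=cv2.fitLine(p.astype(np.float32),2,0,.01,.01).ravel()[:2],0;print('lever',len(p),h)
print(ray(w,[c,c+h*30],.072))
cv2.imwrite('pics/c6.png',cv2.resize(w['image'][100:420,150:450],(563,600)))
E
```

```text
t: 7.1
tool_pos: [0.4804, 0.095, 0.0442]
orientation: [0.001, 0.699, 0.715, 0.001]
ft_force: [9.0, 5.5, -8.5]
width: 0.0385
gripper_force: 21.4
t: 7.72
tool_pos: [0.4803, 0.095, 0.0442]
orientation: [0.001, 0.699, 0.715, 0.001]
ft_force: [9.3, 4.6, -7.9]
width: 0.0385
gripper_force: 21.4
[323.9023 301.1381] [-0.0714]
d [0.0019]
lever 1826 [ 0.0324 -0.9995]
[[0.4944 0.1201 0.072 ]
 [0.4942 0.1339 0.072 ]]
```

View pics/c6.png

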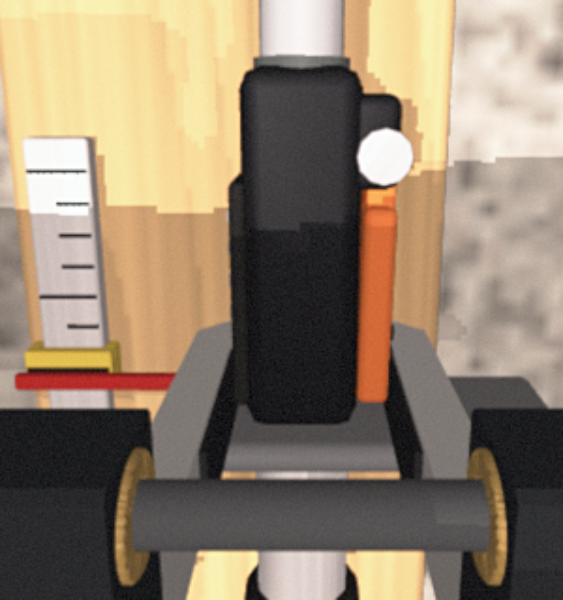

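The lever is closed and gripped, with the pointer within 0 to 2 mm of the line. I'll relieve the sideways load slightly and hand in.

```bash
python3 -m pendant '0.3 0 0.0015 0 0;0.3 0 0 0 0;0.3 0 0 0 0;0.3 0 0 0 0' 20 && python3 -c "
from bench import r
print(r.job_done())"
```

```text
t: 8.32
tool_pos: [0.4805, 0.095, 0.044]
orientation: [-0.0, 0.699, 0.715, -0.0]
ft_force: [-1.4, 6.0, -0.8]
width: 0.0387
gripper_force: 21.2
the job is handed in; nothing more can be done
None
```

I handed the job in at about 8.3 s with the lever closed and the leg gripped between lever and pad at about 21 N. The pointer measured within about 2 mm of the marker's line just before the last small adjustment, the tins and jar were not approached, and the hand-in returned no verdict.

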